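# Open the sloping catch tray and collect the pipe flanges

### The job

The threading machine's sloping catch tray is covered: lift the loose sheet-steel cover off it and lay it down, handle up, centred on the black rubber mat, its long side along the mat's long side. Then collect the two finished pipe flanges from the tray and set them down gently, foot down, on free floor in the open carton, without shifting the flange that is already in it. Let nothing drop, and do not move the other things on the bench.

Things in the scene. Friction and masses are not known exactly. Their poses are not given: they have to be found in the camera images.
- machine: Fixed green machine at the right side of the bench. Origin: on the bench under the centre of its catch tray's floor. z is up; its front looks along its -x axis and the tray juts out of it. Behind the tray a pedestal 260 mm wide starts 100 mm along +x, and the machine's head overhangs the tray (see head_edge).
- head_edge (a point): Middle of the lower front edge of the machine's overhanging head, 216 mm above the bench, 27 mm in front of the machine's origin; axes are the machine's. The head is a green block 130 mm wide (y), its top 346 mm above the bench, running from this edge towards +x.
- tray (a point): Centre of the catch tray's inner floor, 63 mm above the bench; its axes are the tray's: x up the slope, towards the machine, y across, z square to the floor (0.6 rad = 34 degrees from vertical, leaning out of the machine's front). Grey tray, inside 110 mm (x) by 190 mm (y), walls 5 mm thick, rim 47 mm above the floor (along z).
- cover: Loose sheet-steel cover, a shallow upside-down pan 136 mm (x) by 216 mm (y), 18 mm deep over all, put over the tray's rim with its 14 mm skirt outside the walls (5 mm play on each side); 0.32 kg. Origin: centre of the skirt's lower edge, z out of its top. It rests with its sheet on the rim, x up the slope. A dark bar handle stands on its middle.
- cover_grip (a point): Centre of the cover's handle bar, 50 mm above the cover's origin, 32 mm above its sheet; axes are the cover's. Bar along y: 76 mm long, 14 mm wide (x), 12 mm thick, on two posts at y = -34 and 34 mm.
- flange_a: cast pipe floor flange of dark steel: round foot 56 mm in diameter and 9 mm thick, with a round hub 34 mm in diameter standing on it, 41 mm high in all; about 0.22 kg. Origin: centre of the foot's underside; z runs up through the hub. Finished part, starts in the covered tray, foot flat on the tray's sloping floor, in the half with negative tray y; it has slid down against the lower wall.
- flange_b: cast pipe floor flange of dark steel: round foot 56 mm in diameter and 9 mm thick, with a round hub 34 mm in diameter standing on it, 41 mm high in all; about 0.22 kg. Origin: centre of the foot's underside; z runs up through the hub. Finished part, as flange_a, in the half with positive tray y.
- flange_c: cast pipe floor flange of dark steel: round foot 56 mm in diameter and 9 mm thick, with a round hub 34 mm in diameter standing on it, 41 mm high in all; about 0.22 kg. Origin: centre of the foot's underside; z runs up through the hub. Already standing in the carton; leave it where it is.
- tote: Fixed open cardboard carton, outside 240 mm (x) by 180 mm (y) by 65 mm high, walls and floor 5 mm. Origin: centre of its underside, on the bench.
- mat: Fixed black rubber mat, 260 mm (x) by 180 mm (y), 4 mm thick, flat on the bench. Origin: centre of its underside. The mat and the carton swap places from start to start.
- bottle: Bystander: white plastic bottle, 42 mm in diameter, 130 mm tall, stands between mat and carton. Origin: centre of its underside.
- nut: Bystander: big steel hexagon nut lying flat, 36 mm across flats, 28 mm high, on the bench before the machine. Origin: centre of its underside.
- wrench: Bystander: wrench 180 mm long lying at the left.
- jar: Bystander: clear jar with steel lid, 70 mm in diameter, 90 mm tall, at the back. Origin: centre of its underside.
- can: Bystander: metal can, 66 mm in diameter, 110 mm tall, at the back. Origin: centre of its underside.
- screwdriver: Bystander: screwdriver 180 mm long lying at the back right.
- elbow: Bystander: aluminium pipe elbow about 75 mm by 80 mm, 49 mm high, at the back left.
Not all that is in view belongs to the job. Leave any blue look-alike of the flange_c alone.

How it is judged (in metres and radians):
On the way, in this order (a step that is already met when the one before it is completed fails the run):
1. the cover is lifted off the tray, in the gripper (distance between cover and tray above 0.12 m and contact force between the fingers and cover above 0.3 N), for 0.1 s.
2. the cover lies on the mat and is released, before a flange is taken out (horizontal distance between cover and mat below 0.035 m and angle between the y axis of cover and the x axis of mat, either way round below 0.2 rad and angle between cover's own z axis and vertical below 0.06 rad and height (world z) of cover below 0.01 m and contact force between the fingers and cover below 0.1 N and linear speed of cover below 0.02 m/s and distance between each of flange_a, flange_b and tray below 0.08 m), for 0.2 s.
3. both flanges stand in the carton (x of flange_a in the frame of tote between -0.1 and 0.1 m and y of flange_a in the frame of tote between -0.07 and 0.07 m and z of each of flange_a, flange_b in the frame of tote below 0.011 m and angle between each of flange_a, flange_b's own z axis and vertical below 0.1 rad and linear speed of each of flange_a, flange_b below 0.02 m/s and x of flange_b in the frame of tote between -0.1 and 0.1 m and y of flange_b in the frame of tote between -0.07 and 0.07 m), for 0.2 s.
At the end, for the whole second after the job is handed in: The cover lies flat, handle up, on the mat, its centre within 35 mm of the mat's centre and its long side within 0.2 rad of the mat's long side; flange_a, flange_b and flange_c all stand foot down on the carton's floor (tilt under 0.1 rad), at rest and let go (all of step 3 and horizontal distance between cover and mat below 0.035 m and angle between the y axis of cover and the x axis of mat, either way round below 0.2 rad and angle between cover's own z axis and vertical below 0.06 rad and height (world z) of cover below 0.01 m and contact force between the fingers and cover below 0.1 N and linear speed of each of cover, flange_c below 0.02 m/s and x of flange_c in the frame of tote between -0.1 and 0.1 m and y of flange_c in the frame of tote between -0.07 and 0.07 m and z of flange_c in the frame of tote below 0.011 m and angle between flange_c's own z axis and vertical below 0.1 rad and contact force between the fingers and flange_a below 0.1 N and contact force between the fingers and flange_b below 0.1 N); the robot touches nothing.
It fails at once if a flange falls freely (over 0.7 m/s without the fingers on it: a drop of about 25 mm) ((linear speed of flange_a above 0.7 m/s and contact force between the fingers and flange_a below 0.05 N) or (linear speed of flange_b above 0.7 m/s and contact force between the fingers and flange_b below 0.05 N)).
It fails at once if the cover falls freely (over 0.7 m/s without the fingers on it) (linear speed of cover above 0.7 m/s and contact force between the fingers and cover below 0.05 N).
It fails at once if the flange already in the carton is shifted by more than 15 mm (distance of flange_c from where it was at the start of the episode above 0.015 m).
It fails at once if another thing on the bench is moved by more than 30 mm (distance of any of bottle, nut, wrench, jar, can, screwdriver, elbow from where it was at the start of the episode above 0.03 m).
It also fails if it takes over 72 s, if anything falls off the work surface, if the arm or the gripper's body presses on something with over 40 N, if the wrist force passes 120 N, or if a joint passes its speed limit or range.

### The arm

A 6-joint arm with a two-finger parallel gripper is mounted at the origin on the work surface. World frame = base frame: x ahead of the robot, y to its left, z up, the work surface at z = 0. Lengths are in mm, angles in degrees, forces in N, time in s.
With the tool pointing down it reaches from about 350 to 850 mm from the base axis. Payload 8.1 kg.
Tool frame: the origin (TCP) lies on the centre line of the jaws, within the pads' length; the fingertips stand 19 mm ahead of it and the grasp point (between the pads) is the TCP (r.tip_reach is the z of the fingertips in the tool frame, in mm); z points along the fingers, y is the line along which they close (so a half turn about z gives the same grasp; the last joint's range is limited). The gripper opens to 85 mm and grips with 20 to 120 N. Pads are 22 mm wide; open, the fingers measure 114 mm over their backs; the gripper's body (76 mm by 85 mm) begins 54 mm behind the grasp point. The pads swing forward as they close: fully open they stand 13 mm farther back than shut.
Start: joints at [68.388, 7.471, 85.268, -0, 87.261, -4.893], TCP at [172.584, 574.648, 250.292] pointing down, gripper open.
Joint ranges: [-169.43, 169.43], [-51.17, 129.36], [1.28, 143.12], [-76.62, 256.62], [0, 156.53], [-152.29, 152.29]. Speed limits (degrees/s): [136.94, 136.94, 159.86, 180, 180, 180].

### API

Orientations are given as [roll, pitch, yaw] about the fixed x, y, z axes, in that order (R = Rz(yaw) Ry(pitch) Rx(roll)).
In Python, from bench import r gives the robot as it stands. The module is installed in compiled form; this text tells all that it offers.
- The arm moves only by the shell command python3 -m handwheel 'ROWS' [FORCE]. ROWS is JSON, a list of rows, each a list of 7 numbers: the shift along the tool's x, y, z in m, then the turn, a rotation vector about the tool's x, y, z in degrees, then the finger opening in m, from 0 to 0.0854. In form: [[tx, ty, tz, ax, ay, az, claw], ...]. A call has 1 to 8 rows; each row shifts and turns the commanded pose from where the row before left it, along the tool's axes as they then stand; what a row does not reach is not made up. A row lasts 1/12 s, in which the tool goes at most 41.7 mm and 7.16 degrees, less where a joint would pass 70% of its speed; a pose out of reach is approached as far as the arm can. A call with a gripper value outside its range is refused whole. The fingers move at their own pace and stop on an object; FORCE is the grip in N (left out, the last holds). Time passes only in rows, so rows that do not move let the fingers close. It gives the time, the measured TCP pose, the force, the opening and the grip force at its end, in the units of the state.
- r.sense(): the state, without advancing time (a new reading comes with each control period).
- r.snapshot(name): name is "scene" or "top" or "wrist"; returns (picture, depth): 480x640x3 uint8, blue, green, red; 480x640 float32, mm along the optical axis (not along the pixel's ray), 0 where there is no reading.
- r.calibration(name): a dict with "vfov" (degrees; the focal length in pixels is half the picture's height over the tangent of half this angle, whatever the lens; pixels are square), "cx", "cy" (the principal point, pixels), "rvec" (rotation vector, rad) and "tvec" (3), from world to camera coordinates, as OpenCV has them; the wrist camera has in their place "tool_from_camera" (4x4, takes a point from camera to tool coordinates, whose origin is the TCP and whose axes are the flange's). Camera axes: x right, y down, z forward; pixel columns grow to the right and rows downward; lengths in mm; the calibration is good to about 2 mm. The wrist camera is an equidistant fisheye: a pixel r from the principal point sees the ray r / f radians off the axis. A picture is of the moment at which its call begins: read the wrist's pose just before it. calibration takes no time and is no camera call.
- r.hand_in(): hands the job in; it is judged then, once.
The state is a dict: "time": time; "joint_pos": joint angles; "qd": joint speeds; "joint_efforts": joint torques, N m; "tool_pos": TCP position; "tcp_rot": TCP orientation; "ft_force": force on the tool from outside, world axes, zero at the start; "wrist_torque": the same for the moment, N m; "finger_gap": finger opening in mm; "grip_force": force on a finger pad.
Only numpy, scipy, OpenCV 4.12 (cv2) and the standard library are available. Lean on these libraries where they do the work, as an engineer would, in place of code of your own. Each camera call takes 0.05 s, during which the arm holds its last target. There are 200 camera calls.

## Working session

There is one attempt and no reset: what is moved stays moved. The work goes in short steps, Python scripts to look and compute and a shell command to move; the robot and the scene stay as the last step left them, time stands still between calls to the robot, and variables do not carry over. Pictures are saved under pics/ and viewed, at most 10 in all, crops included, and the job is handed in when it is done.

```bash
mkdir -p pics; cat > h.py <<'E'
import numpy as np, cv2
from scipy.spatial.transform import Rotation as R
from bench import r
def snap(name,fn=None):
    s=r.sense(); im,d=r.snapshot(name)
    if fn: cv2.imwrite('pics/'+fn,im)
    np.savez('/tmp/%s.npz'%name,im=im,d=d,p=s['tool_pos'],o=s['tcp_rot'])
    return im,d
def cloud(name):
    z=np.load('/tmp/%s.npz'%name); d=z['d']; c=r.calibration(name)
    v,u=np.mgrid[:480,:640]; f=240/np.tan(np.radians(c['vfov'])/2)
    x=(u-c['cx'])/f; y=(v-c['cy'])/f
    if 'rvec' in c:
        P=np.dstack([x*d,y*d,d]); M=R.from_rotvec(np.ravel(c['rvec'])).as_matrix()
        W=(P-np.ravel(c['tvec']))@M
    else:
        t=np.hypot(x,y)+1e-9; k=np.tan(t)/t
        P=np.dstack([x*k*d,y*k*d,d]); T=np.array(c['tool_from_camera'])
        P=P@T[:3,:3].T+T[:3,3]
        W=P@R.from_euler('xyz',z['o'],degrees=True).as_matrix().T+z['p']
    W[d<=0]=np.nan
    return z['im'],W
def pix(name,W):
    c=r.calibration(name); f=240/np.tan(np.radians(c['vfov'])/2)
    P=R.from_rotvec(np.ravel(c['rvec'])).apply(W)+np.ravel(c['tvec'])
    return P[...,:2]/P[...,2:]*f+[c['cx'],c['cy']]
E
python3 - <<'E'
from h import *
snap('top','top0.png'); snap('scene','scene0.png')
print(r.sense()); print(r.calibration('top')); print(r.tip_reach)
E
```

```text
{'time': 0.1, 'joint_pos': array([ 6.83907458e+01,  7.51130246e+00,  8.53225795e+01,  1.57266038e-04,
        8.72617751e+01, -4.89155498e+00]), 'qd': array([-0.02295811,  0.01128184, -0.12702226, -0.01839578, -0.00826896,
       -0.00325883]), 'joint_efforts': array([ 1.08056352e-03, -5.70958006e+01, -5.01940298e+01, -2.43774530e-04,
        8.21142050e-03, -1.94822377e-05]), 'tool_pos': array([172.38643333, 574.22227467, 249.34828035]), 'tcp_rot': array([-1.79904705e+02, -8.31318036e-03,  1.63282286e+02]), 'ft_force': array([ 0.38414165,  0.14735041, -0.31967728]), 'wrist_torque': array([ 0.00313246, -0.02749116, -0.01046885]), 'grip_force': 0.0, 'finger_gap': 85.40707512426474}
{'vfov': 43.71327620740853, 'cx': 309.55220863742767, 'cy': 240.59041111278756, 'rvec': array([ 2.15550005, -2.19261359,  0.06331011]), 'tvec': array([  77.90550411,  494.44536022, 1537.53288119])}
19.0
```

View pics/top0.png

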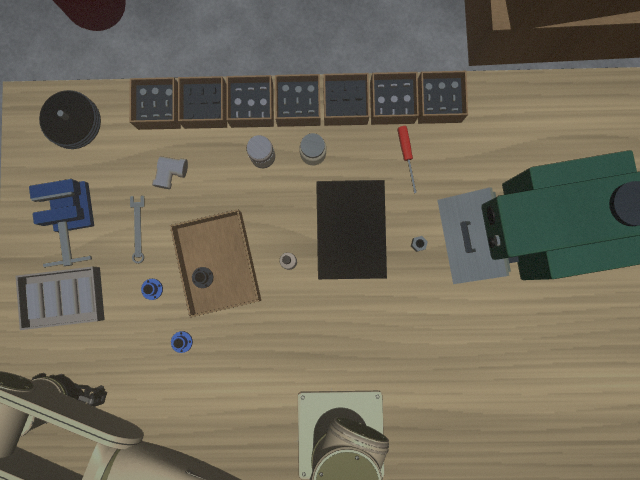

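View pics/scene0.png

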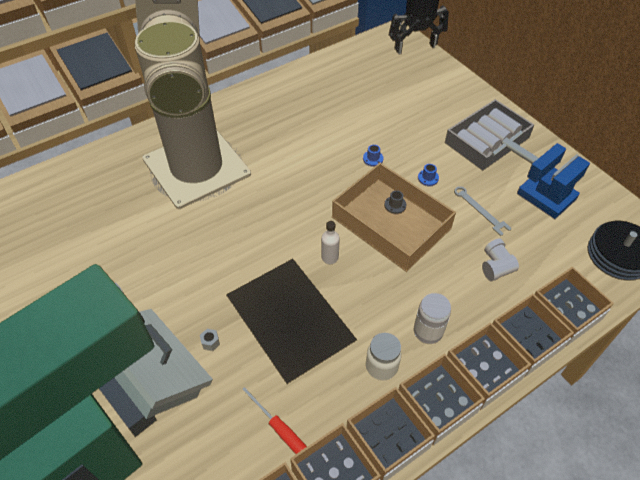

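The top view shows the cover at about (475,236) with its handle at (466,237), and the mat centre at (351,230). The carton is at (216,263) with flange_c at (202,277), the nut at (419,243), and the bottle at (288,260) between mat and carton. The scene view shows the same layout, and the head overhangs the cover.

```bash
python3 - <<'E'
from h import *
im,W=cloud('top'); g=im.astype(int)
def at(u,v): return np.nanmedian(W[v-2:v+3,u-2:u+3].reshape(-1,3),0).round(1)
for n,u,v in [('mat',351,230),('handle',466,237),('cov',480,240),('covL',450,240),('nut',419,243),('bottle',288,260),('c',202,277),('jar',313,145),('head',495,230)]: print(n,at(u,v))
# mat
m=(g.max(2)<45); m[:170]=0;m[290:]=0;m[:,:305]=0;m[:,395:]=0
p=W[m][:, :2].astype(np.float32); p=p[~np.isnan(p).any(1)]; print('mat',cv2.minAreaRect(p),len(p))
# tote rim
z=W[...,2]; m=(z>55)&(z<75); m[:200]=0;m[325:]=0;m[:,:165]=0;m[:,270:]=0
p=W[m][:, :2].astype(np.float32); print('tote',cv2.minAreaRect(p),len(p))
m=(z>30)&(z<52)&(g.max(2)<110); m[:255]=0;m[300:]=0;m[:,:185]=0;m[:,222:]=0
p=W[m]; print('c',np.median(p,0),p.min(0),p.max(0),len(p))
# cover plane
m=np.zeros(z.shape,bool); m[195:280,442:505]=1; m&=(z>30)&(z<200)&(g[...,1]-g[...,2]<18)&~np.isnan(z)
P=W[m]; 
for i in range(6):
    A=np.c_[P[:,:2],np.ones(len(P))]; c=np.linalg.lstsq(A,P[:,2],rcond=None)[0]; e=P[:,2]-A@c; P=P[np.abs(e)<max(3,1.5*e.std())]
n=np.array([-c[0],-c[1],1]);n/=np.linalg.norm(n); print('plane n',n,np.degrees(np.arccos(n[2])),e.std(),len(P),'z@',c, P.min(0),P.max(0))
np.save('/tmp/pl.npy',c)
Q=W[m]; h=(Q-np.array([0,0,c[2]]))@n; B=Q[(h>20)&(h<50)]; print('bar',len(B),np.median(B,0),B.mean(0),np.median(h[(h>20)&(h<50)]))
q=B-B.mean(0); print(np.linalg.svd(q,full_matrices=False)[1:])
print(np.degrees(np.arctan2(-n[1],-n[0])))
E
```

```text
mat [522.8 -39.9   3.4]
handle [ 488.8 -308.   135.7]
cov [ 482.4 -346.3  114.7]
covL [ 486.7 -283.3   73.3]
nut [ 483.9 -212.5   27.9]
bottle [441.2 120.2 130.9]
c [405.3 344.9  47. ]
jar [730.8  55.6  90.2]
head [ 490.5 -331.2  294.2]
mat ((525.31396484375, -40.73706817626953), (176.24476623535156, 256.5909423828125), 89.32593536376953) 5170
tote ((441.28680419921875, 312.46807861328125), (240.12278747558594, 181.27272033691406), 12.26523494720459) 744
c [402.70866206 355.21255345  44.86762006] [349.57168947 334.89094721  30.43622357] [420.90455027 392.07096745  51.99360413] 185
plane n [-0.08175252  0.55321985  0.82901407] 34.002408541698685 1.6304610151735044 2044 z@ [ 9.86141478e-02 -6.67322639e-01 -1.63251975e+02] [ 387.85610846 -394.16239827   64.25804227] [ 596.79690197 -265.35702282  142.60201166]
bar 208 [ 489.02021094 -307.9674716   134.59840445] [ 489.5603784  -307.86438629  134.77685447] 36.765238822222045
(array([319.02547422,  65.37006424,  56.26962695]), array([[-0.98898812, -0.14788232, -0.0057713 ],
       [ 0.14708589, -0.97785039, -0.14891054],
       [ 0.01637777, -0.14811963,  0.98883383]]))
-81.59390697550137
```

```bash
cat >> h.py <<'E'
D=np.radians
def Rtool(yawx,tilt=0):
    """tool x horizontal at yawx; z down, leaned by tilt deg about tool x"""
    return R.from_euler('z',yawx,degrees=True)*R.from_euler('x',180,degrees=True)*R.from_euler('x',tilt,degrees=True)
def to(pos,Rt,cur=None):
    s=r.sense() if cur is None else cur
    Rc=R.from_euler('xyz',s['tcp_rot'],degrees=True)
    rv=(Rc.inv()*Rt).as_rotvec(degrees=True); dw=np.array(pos)-s['tool_pos']
    print('turn(tool) deg',rv.round(2),'| shift before turn, tool mm',Rc.inv().apply(dw).round(1),'| shift after turn, tool mm',Rt.inv().apply(dw).round(1),'| dist',np.linalg.norm(dw).round(1))
def st():
    s=r.sense(); print('t',round(s['time'],2),'pos',s['tool_pos'].round(1),'rot',s['tcp_rot'].round(1),'q',s['joint_pos'].round(0),'F',s['ft_force'].round(1),'gap',round(s['finger_gap'],1),'grip',round(s['grip_force'],1))
n=np.array([-.0816,.5532,.829]); grip=np.array([490,-311.5,131.3])
E
python3 - <<'E'
from h import *
for t in(-34,34): print(t,Rtool(8.4,t).as_matrix().round(2).tolist())
s=r.sense(); s['tcp_rot'][2]-=77; to([500,60,300],Rtool(86.3),s)
E
python3 -m handwheel '[[0,0,0,0,0,7,0.05],[0,0,0,0,0,7,0.05],[0,0,0,0,0,7,0.05],[0,0,0,0,0,7,0.05],[0,0,0,0,0,7,0.05],[0,0,0,0,0,7,0.05],[0,0,0,0,0,7,0.05],[0,0,0,0,0,7,0.05]]'
python3 -m handwheel '[[0,0,0,0,0,7,0.05],[0,0,0,0,0,7,0.05],[0,0,0,0,0,7,0.05]]'
```

```text
-34 [[0.99, 0.12, 0.08], [0.15, -0.82, -0.55], [-0.0, 0.56, -0.83]]
34 [[0.99, 0.12, -0.08], [0.15, -0.82, 0.55], [0.0, -0.56, -0.83]]
turn(tool) deg [-0.1  -0.01 -0.02] | shift before turn, tool mm [-491.9  360.2  -51.3] | shift after turn, tool mm [-492.   360.1  -50.7] | dist 611.8
time: 0.77
tool_pos: [172.5, 574.3, 249.6]
tcp_rot: [-180.0, 0.1, 106.9]
ft_force: [1.0, -0.6, -0.3]
finger_gap: 50.2
grip_force: 0.0
time: 1.02
tool_pos: [172.5, 574.3, 249.7]
tcp_rot: [-180.0, 0.1, 85.9]
ft_force: [-0.6, -0.2, -0.3]
finger_gap: 50.0
grip_force: 0.0
```

```bash
A='[[-0.031,0.0225,-0.003,0,0,0,0.05],[-0.031,0.0225,-0.003,0,0,0,0.05],[-0.031,0.0225,-0.003,0,0,0,0.05],[-0.031,0.0225,-0.003,0,0,0,0.05],[-0.031,0.0225,-0.003,0,0,0,0.05],[-0.031,0.0225,-0.003,0,0,0,0.05],[-0.031,0.0225,-0.003,0,0,0,0.05],[-0.031,0.0225,-0.003,0,0,0,0.05]]' ; python3 -m handwheel '[[-0.031,0.0225,-0.003,0,0,0,0.05],[-0.031,0.0225,-0.003,0,0,0,0.05],[-0.031,0.0225,-0.003,0,0,0,0.05],[-0.031,0.0225,-0.003,0,0,0,0.05],[-0.031,0.0225,-0.003,0,0,0,0.05],[-0.031,0.0225,-0.003,0,0,0,0.05],[-0.031,0.0225,-0.003,0,0,0,0.05],[-0.031,0.0225,-0.003,0,0,0,0.05]]' >/dev/null
python3 -m handwheel '[[-0.031,0.0225,-0.003,0,0,0,0.05],[-0.031,0.0225,-0.003,0,0,0,0.05],[-0.031,0.0225,-0.003,0,0,0,0.05],[-0.031,0.0225,-0.003,0,0,0,0.05],[-0.031,0.0225,-0.003,0,0,0,0.05],[-0.031,0.0225,-0.003,0,0,0,0.05],[-0.031,0.0225,-0.003,0,0,0,0.05],[-0.031,0.0225,-0.003,0,0,0,0.05]]'
python3 -c "
from h import *
st(); to(grip+100*n,Rtool(8.4,-34))"
```

```text
time: 2.35
tool_pos: [500.1, 54.4, 298.1]
tcp_rot: [-180.0, -0.0, 86.3]
ft_force: [0.6, 0.9, -0.7]
finger_gap: 50.0
grip_force: 0.0
t 2.35 pos [500.1  54.4 298.1] rot [-180.    -0.    86.3] q [ 0. -9. 96.  0. 92.  4.] F [ 0.6  0.9 -0.7] gap 50.0 grip 0.0
turn(tool) deg [-28.56 -23.05  75.43] | shift before turn, tool mm [-311.1    2.    83.9] | shift after turn, tool mm [-63.5 205.6 239.9] | dist 322.3
```

```bash
python3 -m handwheel '[[0,0,0,-2.38,-1.92,6.29,0.05],[0,0,0,-2.38,-1.92,6.29,0.05],[0,0,0,-2.38,-1.92,6.29,0.05],[0,0,0,-2.38,-1.92,6.29,0.05],[0,0,0,-2.38,-1.92,6.29,0.05],[0,0,0,-2.38,-1.92,6.29,0.05]]' >/dev/null
python3 -m handwheel '[[0,0,0,-2.38,-1.92,6.29,0.05],[0,0,0,-2.38,-1.92,6.29,0.05],[0,0,0,-2.38,-1.92,6.29,0.05],[0,0,0,-2.38,-1.92,6.29,0.05],[0,0,0,-2.38,-1.92,6.29,0.05],[0,0,0,-2.38,-1.92,6.29,0.05]]' >/dev/null
python3 -c "
from h import *
st(); to(grip+100*n,Rtool(8.4,-34))"
python3 -m handwheel '[[-0.008,0.026,0.030,0,0,0,0.05],[-0.008,0.026,0.030,0,0,0,0.05],[-0.008,0.026,0.030,0,0,0,0.05],[-0.008,0.026,0.030,0,0,0,0.05],[-0.008,0.026,0.030,0,0,0,0.05]]' >/dev/null
python3 -c "
from h import *
st(); to(grip+100*n,Rtool(8.4,-34)); snap('wrist','w1.png')"
```

```text
t 3.35 pos [499.3  56.6 298.1] rot [ 1.459e+02 -1.000e-01  8.100e+00] q [ 22.  -3.  97. -33.  94. 104.] F [-0.2  0.4  0.4] gap 50.0 grip 0.0
turn(tool) deg [ 0.14  0.04 -0.33] | shift before turn, tool mm [-61.6 207.3 241.7] | shift after turn, tool mm [-63.  207.5 241.1] | dist 324.3
t 3.77 pos [ 487.4 -140.4  245.6] rot [146.    0.    8.4] q [ -0. -12. 111. -34.  78.  88.] F [ 1.  -0.5 -0. ] gap 49.8 grip 0.0
turn(tool) deg [-0.   -0.01  0.02] | shift before turn, tool mm [-22.5  76.7  89.6] | shift after turn, tool mm [-22.4  76.7  89.6] | dist 120.1
```

View pics/w1.png

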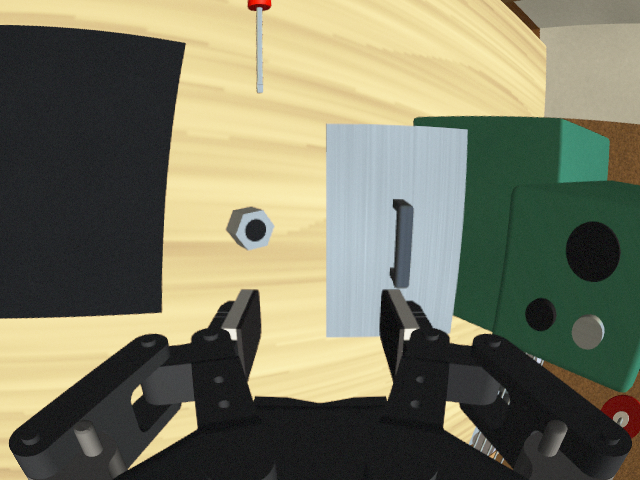

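The wrist view shows the cover plate spanning columns 327–467, with the handle bar at about (403,243), the nut at (250,228), and the head to the right. I'll measure the bar from this view.

```bash
python3 - <<'E'
from h import *
im,W=cloud('wrist')
S=W[130:330,330:460].reshape(-1,3); S=S[~np.isnan(S).any(1)]
P=S
for i in range(8):
    c=P.mean(0); m=np.linalg.svd(P-c,full_matrices=False)[2][2]; m*=np.sign(m[2]); e=(P-c)@m; P=P[abs(e)<max(1.5,1.5*e.std())]
print('n',m,e.std(),len(P)); h=(S-c)@m
g=grip; print('sheet-grip dist',(g-c)@m)
B=S[(h>33)&(h<42)]; tx=np.cross([.989,.146,0],m); ty=np.cross(m,tx)
for a in(tx,ty): q=(B-g)@a; print(q.min(),q.max(),np.percentile(q,[2,98]).mean())
print(len(B),np.median(h[(h>33)&(h<42)]))
C=P; 
for a in(tx,ty): q=(C-g)@a; print('cover',np.percentile(q,[0.5,99.5]))
E
```

```text
n [ 0.41183691 -0.60344889  0.68281754] 10.265374011812792 7750
sheet-grip dist -2.389102015352413
29.838698573532152 302.9166294189938 162.57398859080268
-254.4686302825435 93.76838657769835 -71.960720730427
1574 37.301433442354465
cover [-205.40425719   39.10524744]
cover [-94.91244128 103.69794138]
```

```bash
python3 - <<'E'
from h import *
im,W=cloud('wrist'); c=r.calibration('wrist'); print(c)
d=np.load('/tmp/wrist.npz')['d']
for u,v in [(250,210),(80,180),(360,180),(360,280),(440,180),(406,243),(230,120),(255,218)]: print((u,v),d[v,u],W[v,u].round(1))
E
```

```text
{'vfov': 65.70646984690485, 'cx': 319.90941535831234, 'cy': 244.50959973051852, 'tool_from_camera': array([[ 2.87216302e-04, -9.64971100e-01, -2.62356043e-01,
         6.58895562e+01],
       [ 9.99999828e-01,  1.43001687e-04,  5.68783380e-04,
        -6.41772990e-01],
       [-5.11342167e-04, -2.62356161e-01,  9.64970975e-01,
        -1.22884853e+02],
       [ 0.00000000e+00,  0.00000000e+00,  0.00000000e+00,
         1.00000000e+00]])}
(250, 210) 356.80325 [ 502.6 -210.9   16.4]
(80, 180) 270.36246 [522.7 -48.3   3.5]
(360, 180) 341.39703 [ 544.  -288.6   81.9]
(360, 280) 365.46814 [ 447.  -304.    84.7]
(440, 180) 339.02893 [ 555.4 -350.7  126.8]
(406, 243) 317.32724 [ 495.6 -305.4  135. ]
(230, 120) 342.45383 [ 588.8 -186.8   -2.4]
(255, 218) 349.9588 [ 496.4 -212.1   27.2]
```

```bash
python3 - <<'E'
from h import *
im,W=cloud('wrist')
S=W[115:345,318:475].reshape(-1,3); S=S[~np.isnan(S).any(1)]
h=(S-grip)@n; P=S[abs(h+32)<6]
for i in range(5):
    c=P.mean(0); m=np.linalg.svd(P-c,full_matrices=False)[2][2]; m*=np.sign(m[2]); e=(P-c)@m; P=P[abs(e)<max(1.5,2*e.std())]
print('n',m,np.degrees(np.arccos(m[2])),np.degrees(np.arctan2(-m[1],-m[0])),e.std(),len(P)); h=(S-c)@m
print('grip above sheet',(grip-c)@m)
B=S[(h>34)&(h<42)]; ty=np.cross(m,[ .146,-.989,0]);ty=np.array([.989,.146,0]); tx=np.cross(ty,m)
for a in(tx,ty):
    q=(B-grip)@a; q=q[abs(q)<60]; print('bar',np.percentile(q,[1,99]),len(q))
    q=(P-grip)@a; print('cover',np.percentile(q,[.5,99.5]))
print(np.median(h[(h>34)&(h<42)]))
E
```

```text
n [-0.08426719  0.55878664  0.82501911] 34.40957140069596 -81.42419449393432 0.6540240563241339 23952
grip above sheet 31.759119841812975
bar [-11.09721215   2.65530466] 1282
cover [-71.46472812  63.72403952]
bar [-34.5603594   38.70817169] 1282
cover [-104.2852746   108.87936114]
37.63439854422238
```

```bash
sed -i 's/grip=np.array.*/grip=np.array([491.7,-309.2,130.2])/' h.py
python3 -m handwheel '[[-0.005,0.0185,0.0224,0,0,0,0.05],[-0.005,0.0185,0.0224,0,0,0,0.05],[-0.005,0.0185,0.0224,0,0,0,0.05],[-0.005,0.0185,0.0224,0,0,0,0.05],[0,0,0.02,0,0,0,0.05],[0,0,0.02,0,0,0,0.05],[0,0,0.02,0,0,0,0.05],[0,0,0.01,0,0,0,0.05]]' >/dev/null
python3 -c "
from h import *
st(); to(grip,Rtool(8.4,-34))"
```

```text
t 4.48 pos [ 488.7 -291.6  152.9] rot [1.461e+02 1.000e-01 8.300e+00] q [-19.  -5. 115. -36.  59.  79.] F [ 0.5 -0.4  0.5] gap 49.9 grip 0.0
turn(tool) deg [-0.1   0.17 -0.02] | shift before turn, tool mm [ 0.5  2.2 28.8] | shift after turn, tool mm [ 0.4  2.1 28.8] | dist 28.9
```

```bash
python3 -m handwheel '[[0,0,0.01,0,0,0,0.05],[0,0,0.01,0,0,0,0.05],[0,0.001,0.008,0,0,0,0.05],[0,0,0,0,0,0,0.05]]'
python3 -m handwheel '[[0,0,0,0,0,0,0.005],[0,0,0,0,0,0,0.005],[0,0,0,0,0,0,0.005],[0,0,0,0,0,0,0.005],[0,0,0,0,0,0,0.005],[0,0,0,0,0,0,0.005]]' 80
python3 -c "
from h import *
st(); to(grip,Rtool(8.4,-34)); snap('wrist','w2.png')"
```

```text
time: 4.82
tool_pos: [492.2, -307.6, 131.8]
tcp_rot: [146.0, 0.0, 8.4]
ft_force: [-0.2, 0.5, 0.3]
finger_gap: 49.9
grip_force: 0.0
time: 5.32
tool_pos: [493.2, -306.8, 133.9]
tcp_rot: [146.0, -0.1, 8.4]
ft_force: [-2.2, 4.7, 4.6]
finger_gap: 12.6
grip_force: 78.8
t 5.32 pos [ 493.2 -306.8  133.9] rot [ 1.46e+02 -1.00e-01  8.40e+00] q [-20.  -2. 114. -36.  56.  79.] F [-2.2  4.7  4.6] gap 12.6 grip 78.8
turn(tool) deg [ 0.01 -0.09 -0.06] | shift before turn, tool mm [-1.8 -0.3  4.3] | shift after turn, tool mm [-1.8 -0.3  4.3] | dist 4.7
```

View pics/w2.png

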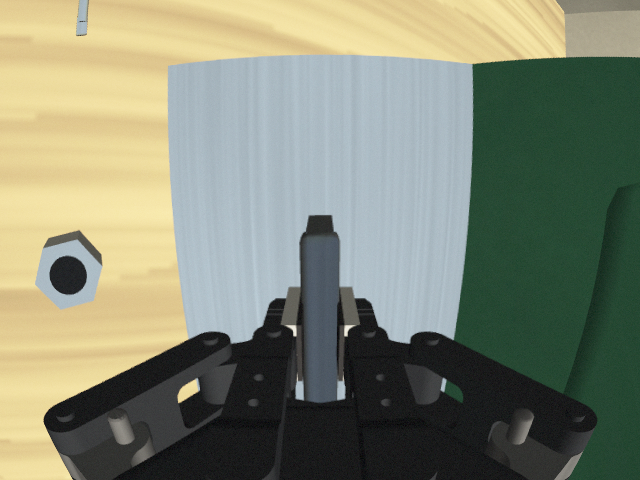

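The jaws hold the bar near its middle at (320,310), with the sheet flat underneath. Lifting along the tray normal first.

```bash
python3 -m handwheel '[[0,0,-0.006,0,0,0,0.005],[0,0,-0.008,0,0,0,0.005],[0,0,-0.01,0,0,0,0.005],[0,0,-0.01,0,0,0,0.005],[0,0,0,0,0,0,0.005]]'
python3 -m handwheel '[[0,-0.01,-0.01,0,0,0,0.005],[0,-0.015,-0.015,0,0,0,0.005],[0,-0.015,-0.02,0,0,0,0.005],[0,-0.015,-0.02,0,0,0,0.005],[0,-0.015,-0.02,0,0,0,0.005],[0,-0.01,-0.02,0,0,0,0.005]]'
python3 -c "
from h import *
st(); to([525.3,-40.7,220],Rtool(-0.7)); snap('wrist','w3.png'); snap('top')
im,W=cloud('wrist')"
```

```text
time: 5.78
tool_pos: [491.0, -287.8, 163.9]
tcp_rot: [145.9, -0.2, 8.4]
ft_force: [-0.4, -1.6, -2.6]
finger_gap: 12.0
grip_force: 78.5
time: 6.28
tool_pos: [471.0, -163.2, 203.4]
tcp_rot: [146.0, -0.0, 8.4]
ft_force: [-0.2, 0.5, -3.7]
finger_gap: 12.3
grip_force: 78.6
t 6.28 pos [ 471.  -163.2  203.4] rot [146.   -0.    8.4] q [ -3. -13. 116. -35.  73.  88.] F [-0.2  0.5 -3.7] gap 12.3 grip 78.6
turn(tool) deg [33.89 -2.71  8.81] | shift before turn, tool mm [ 71.6 -84.7 -77. ] | shift after turn, tool mm [  52.8 -123.1  -16.6] | dist 135.0
```

View pics/w3.png

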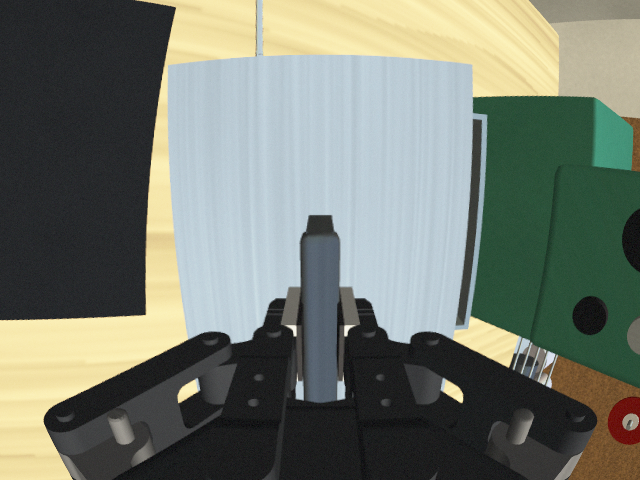

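```bash
python3 -m handwheel '[[0,0,0,5.65,-0.45,1.47,0.005],[0,0,0,5.65,-0.45,1.47,0.005],[0,0,0,5.65,-0.45,1.47,0.005],[0,0,0,5.65,-0.45,1.47,0.005],[0,0,0,5.65,-0.45,1.47,0.005],[0,0,0,5.65,-0.45,1.47,0.005],[0,0,0,0,0,0,0.005]]' >/dev/null
python3 -m handwheel '[[0.01,-0.022,0,0,0,0,0.005],[0.01,-0.022,0,0,0,0,0.005],[0.01,-0.022,0,0,0,0,0.005],[0.01,-0.022,0,0,0,0,0.005],[0.01,-0.022,0,0,0,0,0.005],[0,-0.01,0,0,0,0,0.005],[0,0,0,0,0,0,0.005]]'
python3 - <<'E'
from h import *
st(); snap('wrist'); snap('top','top1.png')
s=r.sense(); Rc=R.from_euler('xyz',s['tcp_rot'],degrees=True); p=s['tool_pos']
im,W=cloud('wrist'); S=Rc.inv().apply(W[50:330,160:480].reshape(-1,3)-p); S=S[abs(S[:,2]-32)<14]
P=S[(abs(S[:,1])<60)&(S[:,0]>20)]
for i in range(5):
    c=P.mean(0); m=np.linalg.svd(P-c,full_matrices=False)[2][2]; m*=-np.sign(m[2]); e=(P-c)@m; P=P[abs(e)<max(1.5,2*e.std())]
print('sheet n tool',m,'n world',Rc.apply(m),'sheet z at tool origin',c[2]+ (m[:2]@c[:2])/m[2],e.std())
Q=S[abs((S-c)@m)<4]; print('tool x max',np.percentile(Q[:,0],99.5),'y',np.percentile(Q[:,1],[.5,99.5]))
im,W=cloud('top'); g=W[150:320,290:420].reshape(-1,3); g=g[(abs(g[:,2]-p[2]+32)<10)]
print('top cover',cv2.minAreaRect(g[:,:2].astype(np.float32)),np.median(g[:,2]))
E
```

```text
time: 7.55
tool_pos: [523.0, -43.4, 203.0]
tcp_rot: [179.9, -0.0, -0.5]
ft_force: [-0.4, 0.8, -3.8]
finger_gap: 12.4
grip_force: 79.1
t 7.55 pos [523.  -43.4 203. ] rot [179.9  -0.   -0.5] q [-10.  -3. 101.  -0.  82.  80.] F [-0.4  0.8 -3.8] gap 12.4 grip 79.1
sheet n tool [-0.00100389 -0.00564003 -0.99998359] n world [-0.00113537  0.00802433  0.99996716] sheet z at tool origin 36.77189501014876 0.6050164114852702
tool x max 105.76998312789557 y [-69.35420725  65.23369485]
top cover ((520.3644409179688, -45.851783752441406), (216.39376831054688, 135.58660888671875), 0.0786505937576294) 166.69944018292435
```

The cover hangs level, about 2 mm off the tool axis, and needs a shift of (+5,-5) mm in the tool's x and y. Lowering it.

```bash
python3 -m handwheel '[[0.005,-0.005,0.015,0,0,0,0.005],[0,0,0.03,0,0,0,0.005],[0,0,0.03,0,0,0,0.005],[0,0,0.03,0,0,0,0.005],[0,0,0.02,0,0,0,0.005],[0,0,0.008,0,0,0,0.005],[0,0,0,0,0,0,0.005],[0,0,0,0,0,0,0.005]]'
python3 -m handwheel '[[0,0,0.003,0,0,0,0.005],[0,0,0.003,0,0,0,0.005],[0,0,0.003,0,0,0,0.005],[0,0,0,0,0,0,0.005],[0,0,0,0,0,0,0.005]]'
```

```text
time: 8.32
tool_pos: [528.4, -41.3, 71.2]
tcp_rot: [179.9, -0.1, -0.8]
ft_force: [-0.1, 0.1, -3.6]
finger_gap: 12.4
grip_force: 79.0
time: 8.73
tool_pos: [528.3, -40.5, 61.7]
tcp_rot: [180.0, -0.0, -0.7]
ft_force: [-0.2, 0.1, -3.6]
finger_gap: 12.1
grip_force: 79.1
```

```bash
python3 -m handwheel '[[0,0,0.001,0,0,0,0.005],[0,0,0.001,0,0,0,0.005],[0,0,0,0,0,0,0.005]]'; python3 -m handwheel '[[0,0,0.001,0,0,0,0.005],[0,0,0,0,0,0,0.005]]'; python3 -m handwheel '[[0,0,0.001,0,0,0,0.005],[0,0,0,0,0,0,0.005]]'
```

```text
time: 8.98
tool_pos: [528.2, -40.5, 59.3]
tcp_rot: [180.0, -0.0, -0.7]
ft_force: [0.3, -0.1, -4.2]
finger_gap: 12.4
grip_force: 79.1
time: 9.15
tool_pos: [528.2, -40.5, 58.3]
tcp_rot: [180.0, -0.0, -0.7]
ft_force: [0.8, -0.2, -3.4]
finger_gap: 12.5
grip_force: 79.1
time: 9.32
tool_pos: [528.4, -40.6, 57.8]
tcp_rot: [180.0, -0.0, -0.7]
ft_force: [-0.8, -0.5, -1.2]
finger_gap: 12.4
grip_force: 79.5
```

```bash
python3 -m handwheel '[[0,0,0.001,0,0,0,0.005],[0,0,0,0,0,0,0.005],[0,0,0,0,0,0,0.025],[0,0,0,0,0,0,0.05],[0,0,0,0,0,0,0.05],[0,0,0,0,0,0,0.05],[0,0,0,0,0,0,0.05]]'; python3 -m handwheel '[[0,0,-0.01,0,0,0,0.05],[0,0,-0.02,0,0,0,0.05],[0,0,-0.03,0,0,0,0.05],[0,0,-0.04,0,0,0,0.05],[0,0,-0.04,0,0,0,0.05],[0,0,-0.04,0,0,0,0.05],[0,0,-0.04,0,0,0,0.05],[0,0,-0.02,0,0,0,0.05]]'
python3 -c "
from h import *
st(); snap('wrist'); snap('top','top2.png'); snap('scene','scene2.png')
im,W=cloud('top'); g=W[150:320,290:420].reshape(-1,3); g=g[(abs(g[:,2]-22)<5)]
print('top cover',cv2.minAreaRect(g[:,:2].astype(np.float32)),np.median(g[:,2]))"
```

```text
time: 9.9
tool_pos: [528.4, -40.5, 56.5]
tcp_rot: [180.0, -0.0, -0.7]
ft_force: [0.3, 0.6, 0.0]
finger_gap: 50.4
grip_force: 0.0
time: 10.57
tool_pos: [529.5, -40.6, 303.7]
tcp_rot: [179.9, -0.5, -0.7]
ft_force: [0.6, -0.4, 0.2]
finger_gap: 50.1
grip_force: 0.0
t 10.57 pos [529.5 -40.6 303.7] rot [179.9  -0.5  -0.7] q [-10.  -5.  92.  -0.  92.  81.] F [ 0.6 -0.4  0.2] gap 50.1 grip 0.0
top cover ((571.0833740234375, -51.17816162109375), (310.3480224609375, 320.7049255371094), 1.6513139009475708) 21.68907512711619
```

View pics/top2.png

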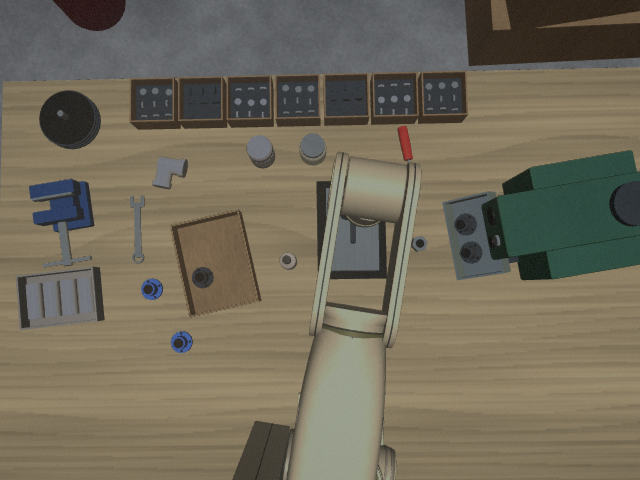

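The cover lies on the mat, partly hidden by the arm. In the uncovered tray the two flanges show at (465,223) and (471,252). I'll turn and move to a viewing pose square to the tray.

```bash
cat >> h.py <<'E'
n=np.array([-np.sin(.6)*np.cos(D(-81.5)),-np.sin(.6)*np.sin(D(-81.5)),np.cos(.6)])
ty=np.array([np.cos(D(8.5)),np.sin(D(8.5)),0]); tx=np.cross(ty,n)
T=np.array([500.0,-355.5,62.0])
RF=R.from_matrix(np.c_[-tx,ty,-n])
E
python3 - <<'E'
from h import *
print(RF.as_euler('xyz',degrees=True)); to(T-27*tx+170*n,RF)
E
```

```text
[-180.           34.37746771   98.5       ]
turn(tool) deg [-29.31 -25.44 -96.03] | shift before turn, tool mm [-45.  198.3 113. ] | shift after turn, tool mm [-92.  -75.5 199.9] | dist 232.6
```

```bash
python3 -m handwheel '[[0,0,0,-1.95,-1.7,-6.4,0.05],[0,0,0,-1.95,-1.7,-6.4,0.05],[0,0,0,-1.95,-1.7,-6.4,0.05],[0,0,0,-1.95,-1.7,-6.4,0.05],[0,0,0,-1.95,-1.7,-6.4,0.05],[0,0,0,-1.95,-1.7,-6.4,0.05],[0,0,0,-1.95,-1.7,-6.4,0.05],[0,0,0,-1.95,-1.7,-6.4,0.05]]' >/dev/null
python3 -m handwheel '[[0,0,0,-1.95,-1.7,-6.4,0.05],[0,0,0,-1.95,-1.7,-6.4,0.05],[0,0,0,-1.95,-1.7,-6.4,0.05],[0,0,0,-1.95,-1.7,-6.4,0.05],[0,0,0,-1.95,-1.7,-6.4,0.05],[0,0,0,-1.95,-1.7,-6.4,0.05],[0,0,0,-1.95,-1.7,-6.4,0.05]]' >/dev/null
python3 -m handwheel '[[-0.015,-0.0125,0.033,0,0,0,0.05],[-0.015,-0.0125,0.033,0,0,0,0.05],[-0.015,-0.0125,0.033,0,0,0,0.05],[-0.015,-0.0125,0.033,0,0,0,0.05],[-0.015,-0.0125,0.033,0,0,0,0.05],[-0.01,-0.0125,0.018,0,0,0,0.05],[0,0,0,0,0,0,0.05]]' >/dev/null
python3 - <<'E'
from h import *
st(); to(T-27*tx+170*n,RF); snap('wrist','w4.png'); snap('top','top3.png')
im,W=cloud('top'); g=W[150:320,290:420].reshape(-1,3); g=g[(abs(g[:,2]-22)<5)]
print('top cover',cv2.minAreaRect(g[:,:2].astype(np.float32)),np.median(g[:,2]))
E
```

```text
t 12.55 pos [ 473.8 -225.4  188.5] rot [-179.    34.1   98.8] q [-11. -11. 116. -35.  67.  -7.] F [-0.5  0.6 -0.9] gap 49.9 grip 0.0
turn(tool) deg [-0.85 -0.24  0.26] | shift before turn, tool mm [-11.    6.7   9.1] | shift after turn, tool mm [-10.9   6.7   9.2] | dist 15.8
top cover ((576.7139282226562, -41.598175048828125), (298.7352600097656, 334.5811767578125), 1.601280927658081) 21.5559247940801
```

View pics/w4.png

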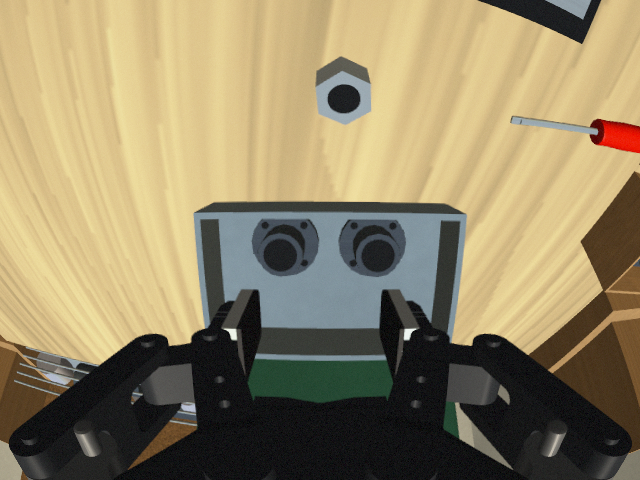

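The wrist view shows flange_a's hub top at (284,252) and flange_b's at (375,252), both against the lower wall of the tray, which spans columns 195–466. I'll measure the hubs, the tray rim and flange_c.

```bash
python3 - <<'E'
from h import *
im,W=cloud('wrist'); L=np.dstack([(W-T)@tx,(W-T)@ty,(W-T)@n])
def reg(u0,u1,v0,v1): q=L[v0:v1,u0:u1].reshape(-1,3); return q[~np.isnan(q).any(1)]
F=np.r_[reg(215,245,230,280),reg(320,336,225,320)]; print('floor',np.median(F,0).round(1),'slope', np.linalg.lstsq(np.c_[F[:,:2],np.ones(len(F))],F[:,2],rcond=None)[0])
fz=np.median(F[:,2])
for nm,a in(('a',reg(245,328,212,285)),('b',reg(330,412,212,285))):
    h=a[:,2]-fz
    for lo,hi in((36,45),(6,12)):
        q=a[(h>lo)&(h<hi)]; pc=np.percentile(q,[1,99],axis=0)
        print(nm,lo,len(q),'x',pc[:,0].round(1),'y',pc[:,1].round(1),'mid',pc.mean(0).round(1),'circ',cv2.minEnclosingCircle(q[:,:2].astype(np.float32)))
rim=reg(190,470,195,365); h=rim[:,2]-fz; q=rim[(h>44)&(h<50)&(abs(rim[:,0])<75)&(abs(rim[:,1])<115)]; print('rim',np.percentile(q,[1,99],axis=0).round(1))
im,W=cloud('top')
s=W[150:300,300:410].reshape(-1,3); s=s[(abs(s[:,2]-22)<4)&(abs(s[:,1]+40)<90)&(abs(s[:,0]-525)<130)]; print('cover',cv2.minAreaRect(s[:,:2].astype(np.float32)),len(s))
s=W[255:300,180:225].reshape(-1,3); s=s[(s[:,2]>36)&(s[:,2]<52)&(np.hypot(s[:,0]-404,s[:,1]-347)<32)]; print('c',np.percentile(s,[2,50,98],axis=0).round(1),cv2.minEnclosingCircle(s[:,:2].astype(np.float32)),len(s))
E
```

```text
floor [-8.8 -9.7 -0.2] slope [ 0.00628169 -0.02437499 -0.50183347]
a 36 1567 x [-42.2 -10.9] y [-54.4 -22.7] mid [-26.6 -38.6  39.9] circ ((-33.77879333496094, -40.832244873046875), 24.53382682800293)
a 6 1299 x [-46.9  -1.1] y [-65.3 -12. ] mid [-24.  -38.7   8.9] circ ((-26.165122985839844, -38.97671890258789), 28.1501522064209)
b 36 1583 x [-43.1 -11.1] y [17.5 49.4] mid [-27.1  33.4  39.9] circ ((-35.951717376708984, 40.065303802490234), 28.337677001953125)
b 6 1311 x [-47.2  -1.4] y [ 6.2 60.2] mid [-24.3  33.2   8.8] circ ((-26.359521865844727, 33.466712951660156), 28.19913101196289)
rim [[ -59.9 -101.3   44. ]
 [  60.3   98.2   48.2]]
cover ((586.8773193359375, -41.62950897216797), (133.31777954101562, 90.23518371582031), 88.98153686523438) 1252
c [[390.1 336.3  38.7]
 [405.3 350.8  45.1]
 [420.8 367.   51.1]] ((405.4743957519531, 352.15625), 17.520418167114258) 140
```

```bash
cat >> h.py <<'E'
FA=T-26.2*tx-38.7*ty; FB=T-26.2*tx+33.3*ty
E
python3 -c "
from h import *
to(FA+92*n,RF)"
```

```text
turn(tool) deg [-0.56 -0.19  0.17] | shift before turn, tool mm [-11.4 -34.5  91. ] | shift after turn, tool mm [-11.2 -35.3  90.7] | dist 97.9
```

```bash
python3 -m handwheel '[[-0.004,-0.012,0.025,-0.56,-0.19,0.17,0.044],[-0.004,-0.012,0.025,0,0,0,0.044],[-0.003,-0.011,0.025,0,0,0,0.044],[0,0,0.015,0,0,0,0.044],[0,0,0,0,0,0,0.044],[0,0,0,0,0,0,0.044]]'
python3 -c "
from h import *
st();to(FA+32*n,RF)"
```

```text
time: 13.15
tool_pos: [453.1, -286.7, 125.2]
tcp_rot: [179.9, 34.4, 98.5]
ft_force: [-0.3, -0.5, -0.4]
finger_gap: 44.0
grip_force: 0.0
t 13.15 pos [ 453.1 -286.7  125.2] rot [179.9  34.4  98.5] q [-19.  -9. 122. -37.  55.  -9.] F [-0.3 -0.5 -0.4] gap 44.0 grip 0.0
turn(tool) deg [0.17 0.03 0.04] | shift before turn, tool mm [ 0.1 -2.6 62.5] | shift after turn, tool mm [ 0.  -2.4 62.5] | dist 62.5
```

```bash
python3 -m handwheel '[[0,-0.0024,0.02,0.15,0,0,0.044],[0,0,0.015,0,0,0,0.044],[0,0,0.01,0,0,0,0.044],[0,0,0,0,0,0,0.044],[0,0,0,0,0,0,0.044]]'
python3 -m handwheel '[[0,0,0.008,0,0,0,0.044],[0,0,0.006,0,0,0,0.044],[0,0,0.003,0,0,0,0.044],[0,0,0,0,0,0,0.044],[0,0,0,0,0,0,0.044]]'
python3 -c "
from h import *
st();to(FA+32*n,RF)"
```

```text
time: 13.57
tool_pos: [455.1, -312.5, 89.0]
tcp_rot: [179.9, 34.5, 98.5]
ft_force: [0.2, -0.0, -0.2]
finger_gap: 44.2
grip_force: 0.0
time: 13.98
tool_pos: [455.8, -322.5, 74.2]
tcp_rot: [180.0, 34.4, 98.5]
ft_force: [0.4, -0.8, -0.6]
finger_gap: 44.4
grip_force: 0.0
t 13.98 pos [ 455.8 -322.5   74.2] rot [180.   34.4  98.5] q [-23.  -1. 121. -40.  48.  -8.] F [ 0.4 -0.8 -0.6] gap 44.4 grip 0.0
turn(tool) deg [ 0.04  0.06 -0.  ] | shift before turn, tool mm [0.8 0.2 0.2] | shift after turn, tool mm [0.8 0.2 0.2] | dist 0.8
```

```bash
python3 -m handwheel '[[0,0,0,0,0,0,0.02],[0,0,0,0,0,0,0.02],[0,0,0,0,0,0,0.02],[0,0,0,0,0,0,0.02],[0,0,0,0,0,0,0.02]]' 80
python3 -m handwheel '[[0,0,-0.003,0,0,0,0.02],[-0.002,0,-0.005,0,0,0,0.02],[0,0,-0.01,0,0,0,0.02],[0,0,-0.015,0,0,0,0.02],[0,0,-0.02,0,0,0,0.02],[0,0,-0.02,0,0,0,0.02],[0,0,-0.02,0,0,0,0.02],[0,0,0,0,0,0,0.02]]'
python3 -c "
from h import *
st()"
```

```text
time: 14.4
tool_pos: [456.1, -322.3, 74.8]
tcp_rot: [179.9, 34.5, 98.5]
ft_force: [-3.2, 3.9, 4.0]
finger_gap: 31.9
grip_force: 78.7
time: 15.07
tool_pos: [450.3, -271.0, 156.7]
tcp_rot: [179.6, 34.6, 98.4]
ft_force: [1.2, -0.3, -2.8]
finger_gap: 32.0
grip_force: 79.6
t 15.07 pos [ 450.3 -271.   156.7] rot [179.6  34.6  98.4] q [-17. -13. 121. -36.  60. -10.] F [ 1.2 -0.3 -2.8] gap 32.0 grip 79.6
```

```bash
python3 -c "
from h import *
to([503.5,285.1,240],Rtool(102.3))"
```

```text
turn(tool) deg [-0.76 34.58 -3.68] | shift before turn, tool mm [ 399.3  136.5 -375.5] | shift after turn, tool mm [532.  170.5 -83.3] | dist 564.9
```

```bash
python3 -m handwheel '[[0.01,0,-0.035,0,0,0,0.02],[0.015,0,-0.035,0,0,0,0.02],[0.02,0,-0.02,0,0,0,0.02],[0,0,0,-0.15,6.9,-0.74,0.02],[0,0,0,-0.15,6.9,-0.74,0.02],[0,0,0,-0.15,6.9,-0.74,0.02],[0,0,0,-0.15,6.9,-0.74,0.02],[0,0,0,-0.15,6.9,-0.74,0.02]]'
python3 -c "
from h import *
to([503.5,285.1,240],Rtool(102.3))"
```

```text
time: 15.73
tool_pos: [436.2, -184.8, 202.6]
tcp_rot: [-179.9, -0.3, 102.4]
ft_force: [-1.1, 0.7, -4.0]
finger_gap: 31.6
grip_force: 80.5
turn(tool) deg [-0.07 -0.27  0.1 ] | shift before turn, tool mm [444.7 166.6 -35.5] | shift after turn, tool mm [444.8 165.8 -37.4] | dist 476.2
```

```bash
python3 -m handwheel '[[0.03,0.011,-0.01,0,0,0,0.02],[0.032,0.012,-0.01,0,0,0,0.02],[0.032,0.012,-0.01,0,0,0,0.02],[0.032,0.012,-0.007,0,0,0,0.02],[0.032,0.012,0,0,0,0,0.02],[0.032,0.012,0,0,0,0,0.02],[0.032,0.012,0,0,0,0,0.02],[0.032,0.012,0,0,0,0,0.02]]' >/dev/null
python3 -m handwheel '[[0.032,0.012,0,0,0,0,0.02],[0.032,0.012,0,0,0,0,0.02],[0.032,0.012,0,0,0,0,0.02],[0.032,0.012,0,0,0,0,0.02],[0.032,0.012,0,0,0,0,0.02],[0.025,0.01,0,0,0,0,0.02],[0,0,0,0,0,0,0.02],[0,0,0,0,0,0,0.02]]'
python3 - <<'E'
from h import *
st(); to([503.5,285.1,37],Rtool(102.3)); snap('wrist','w5.png')
s=r.sense(); Rc=R.from_euler('xyz',s['tcp_rot'],degrees=True)
im,W=cloud('wrist'); L=Rc.inv().apply((W-s['tool_pos']).reshape(-1,3)).reshape(W.shape); np.save('/tmp/L.npy',L)
q=L[(abs(L[...,1])<32)&(abs(L[...,0])<32)&(L[...,2]>0)&(L[...,2]<45)]; print(len(q),np.histogram(q[:,2],range(0,46,3)))
im,W=cloud('top') if 0 else (0,W)
z=W[...,2]; m=(abs(z-62)<6)&(np.hypot(W[...,0]-441,W[...,1]-312)<165); print('rim',cv2.minAreaRect(W[m][:,:2].astype(np.float32)),m.sum())
E
```

```text
time: 17.07
tool_pos: [503.2, 280.1, 236.8]
tcp_rot: [-179.6, -0.0, 102.4]
ft_force: [-0.3, -1.7, -2.6]
finger_gap: 31.8
grip_force: 80.7
t 17.07 pos [503.2 280.1 236.8] rot [-179.6   -0.   102.4] q [24.  4. 90.  0. 86. 12.] F [-0.3 -1.7 -2.6] gap 31.8 grip 80.7
turn(tool) deg [-0.38 -0.03  0.09] | shift before turn, tool mm [  4.7   2.6 199.8] | shift after turn, tool mm [  4.8   1.3 199.8] | dist 199.8
6519 (array([ 502,  452,  406,  406,  311,  226,  171,  718, 3019,  168,  133,
          7,    0,    0,    0]), array([ 0,  3,  6,  9, 12, 15, 18, 21, 24, 27, 30, 33, 36, 39, 42, 45]))
rim ((442.25823974609375, 313.27301025390625), (241.10650634765625, 180.80166625976562), 12.388856887817383) 6346
```

View pics/w5.png

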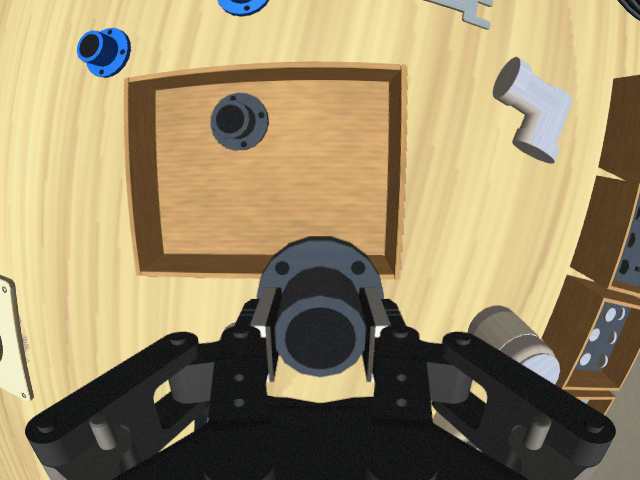

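The flange is held upright in the jaws. The carton spans (125–405, 65–275), with flange_c at (238,122). Lowering flange_a onto free floor at carton (55,-40) mm.

```bash
python3 - <<'E'
from h import *
L=np.load('/tmp/L.npy'); q=L[(abs(L[...,1])<32)&(abs(L[...,0])<32)&(L[...,2]>21)&(L[...,2]<31)]
for i in range(5):
    A=np.c_[q[:,:2],np.ones(len(q))]; c=np.linalg.lstsq(A,q[:,2],rcond=None)[0]; e=q[:,2]-A@c; q=q[abs(e)<max(1,2*e.std())]
print(c,len(q))
E
python3 -m handwheel '[[0.005,0.001,0.02,-0.35,0,0,0.02],[0,0,0.035,0,0,0,0.02],[0,0,0.035,0,0,0,0.02],[0,0,0.035,0,0,0,0.02],[0,0,0.03,0,0,0,0.02],[0,0,0.015,0,0,0,0.02],[0,0,0.01,0,0,0,0.02],[0,0,0,0,0,0,0.02]]'
python3 -m handwheel '[[0,0,0.005,0,0,0,0.02],[0,0,0,0,0,0,0.02],[0,0,0,0,0,0,0.02]]'
```

```text
[2.71287260e-03 1.57887287e-03 2.45618035e+01] 3173
time: 17.78
tool_pos: [502.0, 282.4, 55.1]
tcp_rot: [-179.8, 0.0, 102.2]
ft_force: [-0.4, -0.2, -3.3]
finger_gap: 32.1
grip_force: 80.7
time: 18.03
tool_pos: [504.7, 284.5, 54.2]
tcp_rot: [179.8, -0.1, 102.2]
ft_force: [0.5, 0.5, -2.8]
finger_gap: 32.0
grip_force: 80.7
```

```bash
python3 -m handwheel '[[0,0,0.005,0,0,0,0.02],[0,0,0.004,0,0,0,0.02],[0,0,0,0,0,0,0.02],[0,0,0,0,0,0,0.02]]'
python3 -m handwheel '[[0,0,0.002,0,0,0,0.02],[0,0,0.002,0,0,0,0.02],[0,0,0,0,0,0,0.02]]'
python3 -m handwheel '[[0,0,0.001,0,0,0,0.02],[0,0,0,0,0,0,0.02]]'
```

```text
time: 18.37
tool_pos: [503.2, 284.2, 43.3]
tcp_rot: [-180.0, -0.1, 102.2]
ft_force: [0.5, -0.5, -3.4]
finger_gap: 32.1
grip_force: 80.7
time: 18.62
tool_pos: [503.2, 284.2, 39.1]
tcp_rot: [180.0, -0.1, 102.2]
ft_force: [0.4, -0.3, -2.8]
finger_gap: 31.8
grip_force: 80.7
time: 18.78
tool_pos: [503.4, 284.2, 38.4]
tcp_rot: [180.0, -0.1, 102.2]
ft_force: [0.0, -0.4, -2.2]
finger_gap: 31.9
grip_force: 80.7
```

```bash
python3 -m handwheel '[[0,0,0.001,0,0,0,0.02],[0,0,0,0,0,0,0.02]]'
python3 -m handwheel '[[0,0,0.0005,0,0,0,0.02],[0,0,0,0,0,0,0.02]]'
```

```text
time: 18.95
tool_pos: [503.7, 284.4, 37.7]
tcp_rot: [179.9, -0.1, 102.2]
ft_force: [0.5, -1.1, -3.3]
finger_gap: 31.6
grip_force: 80.9
time: 19.12
tool_pos: [503.7, 284.4, 37.6]
tcp_rot: [179.9, -0.1, 102.2]
ft_force: [-1.7, 0.3, 2.2]
finger_gap: 31.8
grip_force: 81.1
```

```bash
python3 -m handwheel '[[0,0,0,0,0,0,0.035],[0,0,0,0,0,0,0.044],[0,0,0,0,0,0,0.044],[0,0,0,0,0,0,0.044]]'
python3 -m handwheel '[[0,0,-0.01,0,0,0,0.044],[0,0,-0.02,0,0,0,0.044],[0,0,-0.03,0,0,0,0.044],[0,0,-0.04,0,0,0,0.044],[0,0,-0.04,0,0,0,0.044],[0,0,-0.04,0,0,0,0.044],[0,0,-0.02,0,0,0,0.044],[0,0,0,0,0,0,0.044]]'
python3 - <<'E'
from h import *
st(); snap('wrist'); snap('top')
im,W=cloud('top')
s=W[150:310,300:410].reshape(-1,3); s=s[(abs(s[:,2]-22)<4)&(abs(s[:,1]+40)<110)&(abs(s[:,0]-525)<150)]; print('cover',cv2.minAreaRect(s[:,:2].astype(np.float32)),len(s))
im,W=cloud('wrist'); c=np.cos(D(12.3)); k=np.sin(D(12.3))
d=W-[441.8,312.9,0]; X=d[...,0]*c+d[...,1]*k; Y=-d[...,0]*k+d[...,1]*c
for nm,x,y in(('a',55,-40),('c',-27,45)):
    m=(np.hypot(X-x,Y-y)<40)&(abs(W[...,2]-46)<5); print(nm,m.sum(),(np.percentile(X[m],[2,98]).mean(),np.percentile(Y[m],[2,98]).mean()),np.median(W[m][:,2]))
to([443,-185,230],Rtool(98.5)); to(FB+110*n,RF)
E
```

```text
time: 19.45
tool_pos: [503.7, 284.3, 37.2]
tcp_rot: [179.9, -0.1, 102.2]
ft_force: [-0.9, -0.4, 0.4]
finger_gap: 43.7
grip_force: 0.0
time: 20.12
tool_pos: [506.4, 285.4, 245.7]
tcp_rot: [179.3, -0.2, 102.2]
ft_force: [1.2, -1.0, 0.7]
finger_gap: 44.2
grip_force: 0.0
t 20.12 pos [506.4 285.4 245.7] rot [179.3  -0.2 102.2] q [24.  4. 89.  0. 86. 12.] F [ 1.2 -1.   0.7] gap 44.2 grip 0.0
cover ((524.560546875, -41.56214141845703), (135.49594116210938, 214.81283569335938), 88.92828369140625) 3108
a 1095 (np.float64(53.98811719256145), np.float64(-40.34274860142313)) 45.38715657753457
c 1098 (np.float64(-24.943224821056454), np.float64(46.307502706591066)) 45.44612021732732
turn(tool) deg [ 0.23 -0.11  3.74] | shift before turn, tool mm [-445.7 -159.3    7.7] | shift after turn, tool mm [-455.2 -129.9    9.2] | dist 473.4
turn(tool) deg [  1.34 -34.48   3.56] | shift before turn, tool mm [-543.2 -101.4   99.7] | shift after turn, tool mm [-395.6  -65.4  393.2] | dist 561.6
```

```bash
python3 -m handwheel '[[-0.02,-0.005,0,0.6,0,0,0.044],[-0.034,-0.0075,0,0,0,0,0.044],[-0.034,-0.0075,0,0,0,0,0.044],[-0.034,-0.0075,0,0,0,0,0.044],[-0.034,-0.0075,0,0,0,0,0.044],[-0.034,-0.0075,0,0,0,0,0.044],[-0.034,-0.0075,0,0,0,0,0.044],[-0.034,-0.0075,0,0,0,0,0.044]]' >/dev/null
python3 -m handwheel '[[-0.034,-0.0075,0,0,0,0,0.044],[-0.034,-0.0075,0,0,0,0,0.044],[-0.034,-0.0075,0,0,0,0,0.044],[-0.034,-0.0075,0,0,0,0,0.044],[-0.034,-0.0075,0,0,0,0,0.044],[-0.02,-0.005,0,0,0,0,0.044],[0,0,0,0,-5,0.5,0.044],[0,0,0,0,-7,0.7,0.044]]' >/dev/null
python3 -m handwheel '[[0,0,0,0,-7,0.7,0.044],[0,0,0,0,-7,0.7,0.044],[0,0,0,0,-7,0.7,0.044],[0,0,0,0,-1.4,0.4,0.044],[0,0,0,0,0,0,0.044],[0,0,0,0,0,0,0.044]]'
python3 -c "
from h import *
st();to(FB+110*n,RF)"
```

```text
time: 22.05
tool_pos: [499.9, -174.1, 235.6]
tcp_rot: [179.5, 34.2, 98.6]
ft_force: [0.9, 0.3, 0.4]
finger_gap: 44.1
grip_force: 0.0
t 22.05 pos [ 499.9 -174.1  235.6] rot [179.5  34.2  98.6] q [ -4. -11. 111. -35.  74.  -5.] F [0.9 0.3 0.4] gap 44.1 grip 0.0
turn(tool) deg [ 0.53 -0.15  0.11] | shift before turn, tool mm [-24.2   5.3 134.6] | shift after turn, tool mm [-23.8   6.6 134.6] | dist 136.8
```

```bash
python3 -m handwheel '[[-0.006,0.0015,0.035,0.53,-0.15,0.1,0.044],[-0.006,0.0015,0.035,0,0,0,0.044],[-0.006,0.0015,0.035,0,0,0,0.044],[-0.006,0.0015,0.03,0,0,0,0.044],[0,0,0,0,0,0,0.044],[0,0,0,0,0,0,0.044]]' >/dev/null
python3 - <<'E'
from h import *
st(); snap('wrist','w6.png')
im,W=cloud('wrist'); L=np.dstack([(W-T)@tx,(W-T)@ty,(W-T)@n])
m=(abs(L[...,2]-40)<4)&(np.hypot(L[...,0]+26,L[...,1]-33)<24); q=L[m]; print('hub',len(q),np.percentile(q,[2,98],axis=0).round(1),np.percentile(q,[2,98],axis=0).mean(0).round(1))
to(FB+32*n,RF)
E
```

```text
t 22.55 pos [ 519.5 -270.8  137.9] rot [180.   34.3  98.2] q [-15.   1. 111. -37.  59.  -6.] F [ 0.4 -1.3  0.3] gap 44.0 grip 0.0
hub 2897 [[-42.3  18.9  38.7]
 [-11.8  48.6  42.5]] [-27.   33.7  40.6]
turn(tool) deg [-0.02  0.05 -0.29] | shift before turn, tool mm [ 3.   0.3 78. ] | shift after turn, tool mm [ 2.9  0.3 78. ] | dist 78.0
```

```bash
python3 -m handwheel '[[0.003,0.0004,0.02,0,0,-0.2,0.044],[0,0,0.02,0,0,0,0.044],[0,0,0.015,0,0,0,0.044],[0,0,0.008,0,0,0,0.044],[0,0,0,0,0,0,0.044],[0,0,0,0,0,0,0.044]]'
python3 -m handwheel '[[0,0,0.006,0,0,0,0.044],[0,0,0.006,0,0,0,0.044],[0,0,0.002,0,0,0,0.044],[0,0,0,0,0,0,0.044],[0,0,0,0,0,0,0.044]]'
python3 -c "
from h import *
st();to(FB+32*n,RF)"
```

```text
time: 23.1
tool_pos: [527.3, -301.8, 87.3]
tcp_rot: [179.8, 34.5, 98.5]
ft_force: [0.1, -0.3, 0.4]
finger_gap: 44.1
grip_force: 0.0
time: 23.52
tool_pos: [527.9, -309.7, 74.6]
tcp_rot: [179.9, 34.5, 98.5]
ft_force: [-0.2, -0.4, 0.2]
finger_gap: 44.0
grip_force: 0.0
t 23.52 pos [ 527.9 -309.7   74.6] rot [179.9  34.5  98.5] q [-19.   9. 110. -40.  51.  -4.] F [-0.2 -0.4  0.2] gap 44.0 grip 0.0
turn(tool) deg [0.09 0.11 0.01] | shift before turn, tool mm [-0.7 -1.   1.6] | shift after turn, tool mm [-0.7 -1.   1.6] | dist 2.0
```

```bash
python3 -m handwheel '[[-0.0005,-0.001,0.0015,0,0,0,0.044],[0,0,0,0,0,0,0.044],[0,0,0,0,0,0,0.02],[0,0,0,0,0,0,0.02],[0,0,0,0,0,0,0.02],[0,0,0,0,0,0,0.02],[0,0,0,0,0,0,0.02]]' 80
python3 -m handwheel '[[0,0,-0.003,0,0,0,0.02],[-0.002,0,-0.005,0,0,0,0.02],[0,0,-0.01,0,0,0,0.02],[0,0,-0.015,0,0,0,0.02],[0,0,-0.02,0,0,0,0.02],[0,0,-0.02,0,0,0,0.02],[0,0,-0.02,0,0,0,0.02],[0,0,0,0,0,0,0.02]]'
python3 -m handwheel '[[0.01,0,-0.035,0,0,0,0.02],[0.015,0,-0.035,0,0,0,0.02],[0.02,0,-0.02,0,0,0,0.02],[0,0,0,-0.1,6.9,-0.74,0.02],[0,0,0,-0.1,6.9,-0.74,0.02],[0,0,0,-0.1,6.9,-0.74,0.02],[0,0,0,-0.1,6.9,-0.74,0.02],[0,0,0,-0.1,6.9,-0.74,0.02]]'
python3 -c "
from h import *
st();to([487.8,359.0,240],Rtool(102.3))"
```

```text
time: 24.1
tool_pos: [527.2, -310.9, 74.1]
tcp_rot: [179.9, 34.5, 98.5]
ft_force: [-3.2, 4.4, 5.8]
finger_gap: 32.3
grip_force: 78.8
time: 24.77
tool_pos: [521.6, -259.5, 156.2]
tcp_rot: [179.5, 34.6, 98.4]
ft_force: [0.8, -0.1, -1.3]
finger_gap: 32.1
grip_force: 79.5
time: 25.43
tool_pos: [507.2, -173.4, 201.8]
tcp_rot: [-179.7, -0.3, 102.3]
ft_force: [0.4, 0.2, -3.0]
finger_gap: 32.4
grip_force: 79.9
t 25.43 pos [ 507.2 -173.4  201.8] rot [-179.7   -0.3  102.3] q [-24.  -0.  99.   0.  82. -37.] F [ 0.4  0.2 -3. ] gap 32.4 grip 79.9
turn(tool) deg [-0.28 -0.25  0.04] | shift before turn, tool mm [524.4  94.6 -36.4] | shift after turn, tool mm [524.3  94.4 -38.2] | dist 534.1
```

```bash
python3 -m handwheel '[[0.025,0.005,-0.01,-0.28,-0.25,0,0.02],[0.034,0.006,-0.01,0,0,0,0.02],[0.034,0.006,-0.01,0,0,0,0.02],[0.034,0.006,-0.008,0,0,0,0.02],[0.034,0.006,0,0,0,0,0.02],[0.034,0.006,0,0,0,0,0.02],[0.034,0.006,0,0,0,0,0.02],[0.034,0.006,0,0,0,0,0.02]]' >/dev/null
python3 -m handwheel '[[0.034,0.006,0,0,0,0,0.02],[0.034,0.006,0,0,0,0,0.02],[0.034,0.006,0,0,0,0,0.02],[0.034,0.006,0,0,0,0,0.02],[0.034,0.006,0,0,0,0,0.02],[0.034,0.006,0,0,0,0,0.02],[0.034,0.006,0,0,0,0,0.02],[0.025,0.006,0,0,0,0,0.02]]' >/dev/null
python3 -m handwheel '[[0,0,0,0,0,0,0.02],[0,0,0,0,0,0,0.02],[0,0,0,0,0,0,0.02]]'
python3 - <<'E'
from h import *
to([487.8,359.0,38.3],Rtool(102.3)); s=r.sense(); snap('wrist','w7.png')
Rc=R.from_euler('xyz',s['tcp_rot'],degrees=True)
im,W=cloud('wrist'); L=Rc.inv().apply((W-s['tool_pos']).reshape(-1,3)).reshape(W.shape)
q=L[(abs(L[...,1])<32)&(abs(L[...,0])<32)&(L[...,2]>20)&(L[...,2]<31)]
for i in range(5):
    A=np.c_[q[:,:2],np.ones(len(q))]; c=np.linalg.lstsq(A,q[:,2],rcond=None)[0]; e=q[:,2]-A@c; q=q[abs(e)<max(1,2*e.std())]
print('foot top plane',c,len(q))
E
```

```text
time: 27.02
tool_pos: [488.1, 360.3, 235.2]
tcp_rot: [-179.7, 0.3, 102.2]
ft_force: [0.1, 0.2, -1.6]
finger_gap: 32.2
grip_force: 80.2
turn(tool) deg [-0.29  0.27 -0.09] | shift before turn, tool mm [ -0.2   0.4 196.9] | shift after turn, tool mm [ -1.2  -0.6 196.9] | dist 196.9
foot top plane [3.76265384e-03 4.54626674e-04 2.40217414e+01] 3095
```

```bash
python3 -m handwheel '[[-0.001,0,0.02,-0.29,0.27,0,0.02],[0,0,0.035,0,0,0,0.02],[0,0,0.035,0,0,0,0.02],[0,0,0.035,0,0,0,0.02],[0,0,0.03,0,0,0,0.02],[0,0,0.015,0,0,0,0.02],[0,0,0.01,0,0,0,0.02],[0,0,0,0,0,0,0.02]]'
python3 -m handwheel '[[0,0,0.005,0,0,0,0.02],[0,0,0.003,0,0,0,0.02],[0,0,0,0,0,0,0.02],[0,0,0,0,0,0,0.02]]'
```

```text
time: 27.73
tool_pos: [487.2, 357.8, 53.3]
tcp_rot: [-179.8, 0.0, 102.1]
ft_force: [0.3, -0.1, -2.7]
finger_gap: 32.1
grip_force: 80.2
time: 28.07
tool_pos: [489.2, 360.2, 49.1]
tcp_rot: [179.9, -0.1, 102.2]
ft_force: [0.2, -0.0, -2.2]
finger_gap: 31.7
grip_force: 80.2
```

```bash
python3 -m handwheel '[[0,0,0.004,0,0,0,0.02],[0,0,0.003,0,0,0,0.02],[0,0,0,0,0,0,0.02],[0,0,0,0,0,0,0.02]]'
python3 -m handwheel '[[0,0,0.001,0,0,0,0.02],[0,0,0.001,0,0,0,0.02],[0,0,0,0,0,0,0.02]]'
python3 -m handwheel '[[0,0,0.001,0,0,0,0.02],[0,0,0,0,0,0,0.02]]'
```

```text
time: 28.4
tool_pos: [488.2, 359.7, 40.5]
tcp_rot: [180.0, -0.0, 102.2]
ft_force: [0.9, 0.0, -2.2]
finger_gap: 32.3
grip_force: 80.2
time: 28.65
tool_pos: [488.4, 359.8, 38.7]
tcp_rot: [180.0, -0.0, 102.2]
ft_force: [0.2, -0.3, -1.5]
finger_gap: 31.7
grip_force: 80.2
time: 28.82
tool_pos: [488.4, 359.8, 37.7]
tcp_rot: [180.0, -0.0, 102.2]
ft_force: [-0.2, -1.1, -2.8]
finger_gap: 32.2
grip_force: 80.2
```

```bash
python3 -m handwheel '[[0,0,0.0005,0,0,0,0.02],[0,0,0,0,0,0,0.02]]'
python3 -m handwheel '[[0,0,0.0005,0,0,0,0.02],[0,0,0,0,0,0,0.02]]'
```

```text
time: 28.98
tool_pos: [488.4, 359.8, 37.3]
tcp_rot: [180.0, -0.0, 102.2]
ft_force: [0.4, -0.6, -2.0]
finger_gap: 31.9
grip_force: 80.2
time: 29.15
tool_pos: [488.5, 359.9, 37.2]
tcp_rot: [180.0, -0.1, 102.2]
ft_force: [-1.8, -0.4, 1.4]
finger_gap: 32.0
grip_force: 80.6
```

Contact. Releasing and retreating.

```bash
python3 -m handwheel '[[0,0,0,0,0,0,0.035],[0,0,0,0,0,0,0.044],[0,0,0,0,0,0,0.044],[0,0,0,0,0,0,0.044]]' >/dev/null
python3 -m handwheel '[[0,0,-0.01,0,0,0,0.044],[0,0,-0.02,0,0,0,0.044],[0,0,-0.03,0,0,0,0.044],[0,0,-0.04,0,0,0,0.044],[0,0,-0.04,0,0,0,0.044],[0,0,-0.04,0,0,0,0.044],[0,0,-0.02,0,0,0,0.044],[0,0,0,0,0,0,0.044]]'
python3 -m handwheel '[[0,0,0,0,0,0,0.044],[0,0,0,0,0,0,0.044],[0,0,0,0,0,0,0.044]]' >/dev/null
python3 - <<'E'
from h import *
snap('wrist','w8.png'); im,W=cloud('wrist'); c=np.cos(D(12.3)); k=np.sin(D(12.3))
d=W-[441.8,312.9,0]; X=d[...,0]*c+d[...,1]*k; Y=-d[...,0]*k+d[...,1]*c
for nm,x,y in(('a',55,-40),('b',55,35),('c',-26,46)):
    m=(np.hypot(X-x,Y-y)<36)&(abs(W[...,2]-46)<5); print(nm,m.sum(),(np.percentile(X[m],[2,98]).mean().round(1),np.percentile(Y[m],[2,98]).mean().round(1)),np.median(W[m][:,2]))
E
```

```text
time: 30.15
tool_pos: [491.1, 361.4, 245.7]
tcp_rot: [179.3, -0.3, 102.2]
ft_force: [0.8, 0.5, 0.6]
finger_gap: 44.1
grip_force: 0.0
a 983 (np.float64(53.9), np.float64(-39.8)) 45.403371342453624
b 1179 (np.float64(55.1), np.float64(35.9)) 45.38130886689302
c 1122 (np.float64(-25.1), np.float64(46.6)) 45.52937754551657
```

View pics/w8.png

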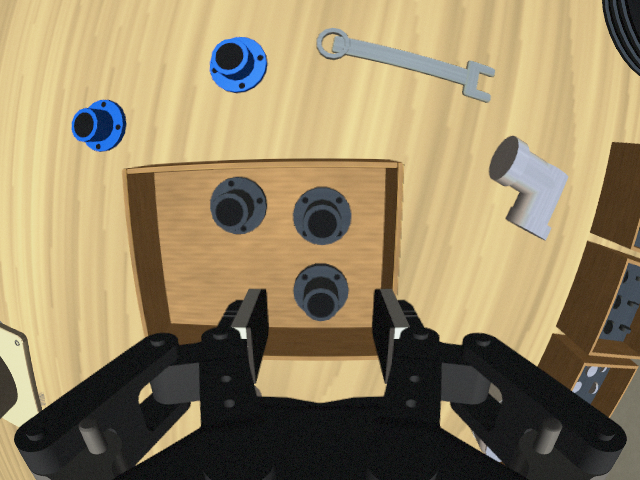

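All three flanges stand upright in the carton, flange_c at (238,205), flange_b at (322,215), flange_a at (321,292). The gripper is clear of everything.

```bash
python3 -c "
from bench import r
print(r.hand_in())"
```

```text
the job is handed in; nothing more can be done
None
```

The job is handed in, but the call returned no verdict: at my last measurements the cover lay handle up about 1 mm off the mat's centre, flange_a and flange_b stood in the carton with flange_c unmoved, and the gripper was clear at about 30 s of the 72 s allowed.

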